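# Turn the swivel hook home and hang the pale board

### The arm

A 7-joint arm with a two-finger parallel gripper is mounted at the origin on the work surface. World frame = base frame: x ahead of the robot, y to its left, z up, the work surface at z = 0. Lengths are in m, angles in rad, forces in N, time in s.
With the tool pointing down it reaches from about 0.425 to 0.925 m from the base axis. Payload 6.8 kg.
Tool frame: the origin (TCP) lies at the very end of the fingers, on their centre line; the grasp point (between the pads) lies 19 mm behind it (r.grip_point_offset is the distance from the TCP to the grasp point, in m); z points along the fingers, y is the line along which they close (so a half turn about z gives the same grasp; the last joint's range is limited). The gripper opens to 85 mm and grips with 20 to 120 N. Pads are 22 mm wide; open, the fingers measure 114 mm over their backs; the gripper's body (76 mm by 85 mm) begins 54 mm behind the grasp point. The pads swing forward as they close: fully open they stand 13 mm farther back than shut.
Start: joints at [1.228, 0.477, 0.022, 1.555, -0.011, 1.109, -0.083], TCP at [0.157, -0.656, 0.199] pointing down, gripper open.
Joint ranges: [-2.96, 2.96], [-0.34, 2.1], [-1.41, 1.46], [0.24, 2.44], [-1.37, 4.51], [0.17, 1.92], [-2.96, 2.96]. Speed limits (rad/s): [2.39, 2.39, 3.14, 3.14, 3.14, 3.14, 3.14].

### API

Orientations are given as a rotation vector (axis times angle).
In Python, from bench import status, eyes, r gives the robot as it stands.
- The arm moves only by the shell command python3 -m crank 'ROWS' [OPENING] [FORCE]. ROWS is JSON, a list of rows, each a list of 6 numbers: the shift along the tool's x, y, z normalised to -1 to 1, where 1 is 0.02 m, then the turn, a rotation vector about the tool's x, y, z normalised to -1 to 1, where 1 is 45 degrees. A call has 1 to 12 rows; each row shifts and turns the commanded pose from where the row before left it, along the tool's axes as they then stand; what a row does not reach is not made up. A row lasts 1/10 s, in which the tool goes at most 50 mm and 8.59 degrees, less where a joint would pass 70% of its speed; a pose out of reach is approached as far as the arm can. A call with a number of a shift or a turn outside -1 to 1 is refused whole. A call with a gripper value outside its range is refused whole. OPENING is the opening, from 0 (shut) to 1 (fully open), set as the call begins (- or left out, the last holds). The fingers move at their own pace and stop on an object; FORCE is the grip in N (left out, the last holds). Time passes only in rows, so rows that do not move let the fingers close. It gives the time, the measured TCP pose, the force, the opening and the grip force at its end, in the units of the state.
- status.get_obs(): the state, without advancing time (a new reading comes with each control period).
- eyes.grab_frame(name): name is "scene" or "top" or "wrist"; returns a dict with "image" (420x560x3 uint8, red, green, blue), "depth" (420x560 float32, m along the optical axis (not along the pixel's ray), 0 where there is no reading), "fovy" (degrees; the focal length in pixels is half the picture's height over the tangent of half this angle, whatever the lens; pixels are square), "cx", "cy" (the principal point, pixels), "k1" (the pictures are not rectified: a ray, as slopes to the right and down, at radius r is drawn at 1 + k1 r^2 times it, then the intrinsics apply), "world_to_cam" (4x4, takes a point from world to camera coordinates). Camera axes: x right, y up, looking along -z (the intrinsics and any distortion apply to the point x, -y, -z); pixel columns grow to the right and rows downward; lengths in m; the calibration is good to about 2 mm. A picture is of the moment at which its call begins.
- r.hand_in(): hands the job in; it is judged then, once.
The state is a dict: "clock": time; "joints": joint angles; "qvel": joint speeds; "tau": joint torques, N m; "tcp_pos": TCP position; "orientation": TCP orientation; "contact_force": force on the tool from outside, world axes, zero at the start; "moment": the same for the moment, N m; "grip_width": finger opening in m; "gripper_force": force on a finger pad.
Only numpy, scipy, OpenCV 4.12 (cv2) and the standard library are available. Lean on these libraries where they do the work, as an engineer would, in place of code of your own. Each camera call takes 0.05 s, during which the arm holds its last target. There are 200 camera calls.

### The job

Turn the yellow swivel hook clockwise (seen from above) until its heel has pushed the red spring plunger fully in and it comes up solid, without forcing it. Then take the pale board with the hanging hole out of the rack and hang it gently on the hook by its hole, leaving the hook home, the board hanging freely and everything else undisturbed.

Things in the scene. Friction and masses are not known exactly. Their poses are not given: they have to be found in the camera images.
- pivot (a point): Top of the hook's stand, on its upright swivel axis, level with the centre of the bar, 175 mm above the table. Axes are the stand's: z up, -x its front. Brass hub here is 32 mm across and reaches 6 mm above this point. Below it a fixed grey clamp ring (36 mm across, top 18 mm below the point) carries the red plunger, reaching 40 mm from the axis on the side away from the hook's home direction.
- stand: Fixed stand of the swivel hook: steel post 18 mm across on a 130 x 130 x 12 mm foot; origin under the foot's centre, z up, -x its front.
- hook: The hook; origin on the swivel axis at bar height, -x outward along the bar. Stays where left; drag about 0.22 N m (2.5 to 5 N pushed at 60 mm). Starts 57 to 100 deg anticlockwise of the stand's front. Home is not measured: up to 30 deg either side of the front. Over the last 0.2 rad the push at 60 mm rises to 5 to 7 N, then it comes up solid. More than 16 N on it spoils it.
- hook_tip (a point): Outer end of the yellow hook: a level round bar 8 mm thick from the hub to this point, 80 mm from the swivel axis, on the bar's centre line, at the foot of the upturned end, which rises to 14 mm above the point and reaches 84 mm from the axis. Local -x points outward along the bar, z up.
- hook_seat (a point): Point on the bar's centre line 46 mm from the swivel axis, half-way along the clear bar where the board is to hang. Axes as hook_tip. It turns with the hook.
- latch (a joint): Red spring plunger on the clamp ring, level with the pin under the hook's heel (the short arm opposite the bar). 0 m = out, 0.006 m = fully in; counts as in above 0.0045. To be pushed in by the hook's heel, over the hook's last 0.2 rad; springs out when the hook is turned back. The hook's drag is enough to keep it in.
- board_mid (a point): Centre, half-way up, of the pale wooden board, 167 mm tall (local z), 10 mm thick (local x). Lower part 110 mm wide (local y), 97 mm tall; above it a handle 48 mm wide, whose top 42 mm is solid and is where to grip. 0.1 to 0.25 kg. Stands loose and upright in one of the rack's slots. Either face may hang outward.
- rack: Fixed green rack 180 x 130 x 32 mm, origin under its centre: three slots along its y, 13 mm wide, 55 mm apart along its x, floor 8 mm above the table; a board stands in each, its thickness across the slot.
- hole (a point): Centre of the board's square hanging hole, 28 mm high and 28 mm wide, straight through the 10 mm thickness. It lies 27.5 mm above board_mid, 56 mm below the top of the handle; axes as the board.
- dark_a: Dark board without handle or hole, 110 x 97 x 10 mm, in another slot of the rack; origin at the centre of its lower edge. Leave alone.
- dark_b: A second dark board, same size. Leave alone.
- tape: Roll of grey tape lying flat, 90 mm across, 45 mm high; origin under its centre. Leave alone.
- punch: Steel hand punch standing upright, 48 mm across, 87 mm tall; origin under its centre. Leave alone.
- shears: Blue-handled shears lying flat, 170 mm long; origin near the pivot. Leave alone.
- penpot: Black pen pot, 72 mm across, 100 mm high; origin under its centre. Leave alone.
- oil: Amber oil bottle, 60 mm across, 130 mm tall; origin under its centre. Leave alone.
Not all that is in view belongs to the job. Leave any turquoise look-alike of the stand alone. Of the things that look like the part that bears board_mid, the smaller one is meant.

How it is judged:
By the outcome, as a careful person would: the job done as asked, in the order asked, and still so for the second after the job is handed in, with the robot touching nothing.
It also fails if it takes over 70 s, if anything falls off the work surface, if the arm or the gripper's body presses on something with over 40 N, if the wrist force passes 120 N, or if a joint passes its speed limit or range.

## Working session

There is one attempt and no reset: what is moved stays moved. The work goes in short steps, Python scripts to look and compute and a shell command to move; the robot and the scene stay as the last step left them, time stands still between calls to the robot, and variables do not carry over. Pictures are saved under pics/ and viewed, at most 13 in all, crops included, and the job is handed in when it is done.

```bash
ls; mkdir -p pics
cat > h.py <<'E'
import numpy as np, cv2
from bench import status, eyes, r
from scipy.spatial.transform import Rotation as R
def grab(n):
    f=eyes.grab_frame(n); f['f']=210/np.tan(np.radians(f['fovy'])/2); return f
def save(f,p): cv2.imwrite(p,f['image'][:,:,::-1])
def rays(f):
    v,u=np.mgrid[0:420,0:560].astype(float)
    K=np.array([[f['f'],0,f['cx']],[0,f['f'],f['cy']],[0,0,1]])
    # drawn = s*(1+k1 r^2)
    p=cv2.undistortPoints(np.stack([u.ravel(),v.ravel()],1)[:,None],K,np.array([f['k1'],0,0,0,0.]))
    return p.reshape(420,560,2)
def cloud(f):
    s=rays(f);d=f['depth'];c=np.stack([s[...,0]*d,-s[...,1]*d,-d],-1)
    T=np.linalg.inv(f['world_to_cam']);return c@T[:3,:3].T+T[:3,3]
def proj(f,P):
    c=np.atleast_2d(P)@f['world_to_cam'][:3,:3].T+f['world_to_cam'][:3,3]
    s=np.stack([c[:,0]/-c[:,2],-c[:,1]/-c[:,2]],1);q=1+f['k1']*(s**2).sum(1)
    return s*q[:,None]*f['f']+[f['cx'],f['cy']]
def ob():
    o=status.get_obs();return o
E
python3 - <<'E'
from h import *
a=grab('scene');b=grab('top')
save(a,'pics/s.png');save(b,'pics/t.png')
np.savez('f0.npz',a=a,b=b)
for f in(a,b):print(f['f'],f['k1'],f['cx'],f['cy'],np.linalg.inv(f['world_to_cam']).round(3).tolist(),(f['depth']>0).mean())
o=ob();print({k:np.round(v,3) for k,v in o.items()})
print(R.from_rotvec(o['orientation']).as_matrix().round(3))
E
```

```text
pics
481.0109749014864 -0.02966559441490689 276.88230948571214 211.38007145837025 [[-0.751, -0.368, 0.548, 1.138], [0.66, -0.427, 0.618, 0.714], [0.006, 0.826, 0.563, 0.77], [0.0, 0.0, 0.0, 1.0]] 0.9960501700680272
445.44211587118184 0.050938205365094934 279.286937136699 206.23374273106108 [[0.018, 0.992, -0.126, 0.384], [-1.0, 0.019, 0.011, 0.0], [0.013, 0.125, 0.992, 1.385], [0.0, 0.0, 0.0, 1.0]] 0.9962840136054422
{'clock': np.float64(0.1), 'joints': array([ 1.228,  0.478,  0.022,  1.556, -0.012,  1.109, -0.083]), 'qvel': array([ 0.002, -0.002, -0.001, -0.002, -0.003,  0.001,  0.001]), 'tau': array([ 5.0000e-03, -5.9775e+01,  1.6140e+00, -2.8195e+01,  1.3000e-02,
        5.0000e-03, -0.0000e+00]), 'tcp_pos': array([ 0.157, -0.656,  0.198]), 'orientation': array([-3.118, -0.368,  0.   ]), 'contact_force': array([-0.969, -0.087,  0.103]), 'moment': array([-0.024, -0.003, -0.07 ]), 'gripper_force': np.float64(0.0), 'grip_width': np.float64(0.085)}
[[ 0.973  0.233 -0.   ]
 [ 0.233 -0.973  0.002]
 [-0.    -0.002 -1.   ]]
```

View pics/s.png

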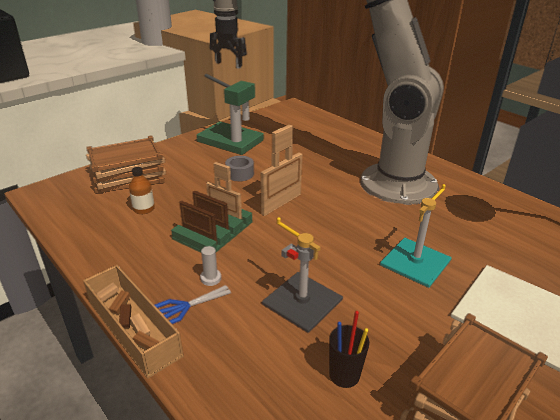

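View pics/t.png

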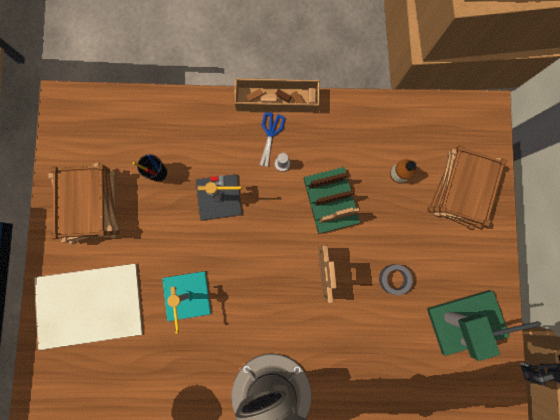

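The scene view shows the job's stand (dark foot) at (303,295), with its yellow hook from hub (306,240) to tip (280,220). The rack is at (212,218), and the small handled pale board is in the slot nearest the robot at (224,190). The large board at (282,175) is the look-alike. In the top view the hook runs from (211,188) to (242,188), and the board is at (338,213).

```bash
python3 - <<'E'
from h import *
z=np.load('f0.npz',allow_pickle=True);a=z['a'].item();b=z['b'].item()
def show(n,P,m):
    Q=P[m]
    print(n,len(Q),'med',np.median(Q,0).round(4),'min',np.percentile(Q,2,axis=0).round(4),'max',np.percentile(Q,98,axis=0).round(4))
    return Q
for n,f in(('scene',a),('top',b)):
    P=cloud(f);hsv=cv2.cvtColor(f['image'],cv2.COLOR_RGB2HSV).astype(int)
    H,S,V=hsv[...,0],hsv[...,1],hsv[...,2]
    x,y,zz=P[...,0],P[...,1],P[...,2]
    box=(x>.4)&(x<.75)&(y>0)&(y<.35)
    yel=(H>15)&(H<30)&(S>150)&(V>120)&box&(zz>.14)&(zz<.22)
    Q=show(n+' hook',P,yel)
    hi=Q[:,:2]
    c=hi.mean(0);u,s,vt=np.linalg.svd(hi-c);d=vt[0];t=(hi-c)@d;print('  ext',(c+d*t.min()).round(4),(c+d*t.max()).round(4))
    foot=box&(zz>.006)&(zz<.018)&(S<90)&(V<110)
    Q=show(n+' foot',P,foot);print(cv2.minAreaRect(Q[:,:2].astype(np.float32)*1000))
    g=(H>60)&(H<95)&(S>80)&(x>.4)&(x<.8)&(y>-.35)&(y<0)&(zz>.02)&(zz<.04)
    Q=show(n+' rack',P,g);print(cv2.minAreaRect(Q[:,:2].astype(np.float32)*1000))
    pb=(x>.43)&(x<.68)&(y>-.3)&(y<-.03)&(zz>.12)&(zz<.2)
    Q=show(n+' board handle',P,pb);print(cv2.minAreaRect(Q[:,:2].astype(np.float32)*1000))
    pb=(x>.43)&(x<.8)&(y>-.3)&(y<-.03)&(zz>.09)&(zz<.11)
    Q=show(n+' boards',P,pb)
    bg=(x>.25)&(x<.5)&(y>-.3)&(y<-.03)&(zz>.03)
    Q=show(n+' bigboard',P,bg);print(Q[:,2].max(),cv2.minAreaRect(Q[:,:2].astype(np.float32)*1000))
E
python3 - <<'E'
import cv2
a=cv2.imread('pics/s.png')[150:340,160:360];b=cv2.imread('pics/t.png')[140:260,180:380]
a=cv2.resize(a,(400,380),interpolation=2);b=cv2.resize(b,(400,240),interpolation=2)
cv2.imwrite('pics/c.png',cv2.hconcat([a,cv2.copyMakeBorder(b,0,140,0,0,0)]))
E
```

```text
scene hook 336 med [0.5871 0.1774 0.1796] min [0.5733 0.097  0.1527] max [0.5992 0.2112 0.1857]
  ext [0.588  0.0944] [0.5859 0.213 ]
scene foot 2257 med [0.5974 0.1892 0.0129] min [0.5216 0.1148 0.0087] max [0.6516 0.2438 0.016 ]
((584.3921508789062, 177.03822326660156), (133.5516357421875, 131.13768005371094), 8.551551818847656)
scene rack 411 med [ 0.6324 -0.1353  0.0332] min [ 0.484  -0.2099  0.0304] max [ 0.6714 -0.0976  0.0362]
((579.826904296875, -172.6790008544922), (179.0833282470703, 127.51505279541016), 15.291842460632324)
scene board handle 336 med [ 0.5297 -0.1838  0.151 ] min [ 0.4323 -0.2123  0.1215] max [ 0.5388 -0.1362  0.1773]
((490.72369384765625, -165.7964630126953), (38.523399353027344, 132.34414672851562), 55.77927780151367)
scene boards 789 med [ 0.583  -0.1672  0.1014] min [ 0.4344 -0.2365  0.0904] max [ 0.6484 -0.107   0.1083]
scene bigboard 2158 med [ 0.3683 -0.1438  0.1152] min [ 0.2849 -0.1556  0.0322] max [ 0.4832 -0.1351  0.2393]
0.24254985164135223 ((387.4637451171875, -147.24974060058594), (36.42951583862305, 223.26727294921875), 89.17657470703125)
top
[... 376 characters left out ...]
0.4886 -0.2462  0.0269] max [ 0.6692 -0.1019  0.0386]
((579.8165283203125, -174.56178283691406), (177.9042205810547, 129.77357482910156), 15.230627059936523)
top board handle 101 med [ 0.5252 -0.1855  0.1736] min [ 0.4302 -0.2124  0.1276] max [ 0.5362 -0.1371  0.1798]
((488.5716247558594, -165.94326782226562), (35.67567443847656, 130.0478057861328), 56.34141159057617)
top boards 382 med [ 0.586  -0.1665  0.1046] min [ 0.5123 -0.2385  0.0908] max [ 0.6486 -0.1058  0.1095]
top bigboard 738 med [ 0.366  -0.1467  0.1377] min [ 0.284  -0.1917  0.031 ] max [ 0.498  -0.1362  0.2425]
0.24340625071498856 ((389.570068359375, -173.57522583007812), (88.39066314697266, 219.90255737304688), 89.4443359375)
```

View pics/c.png

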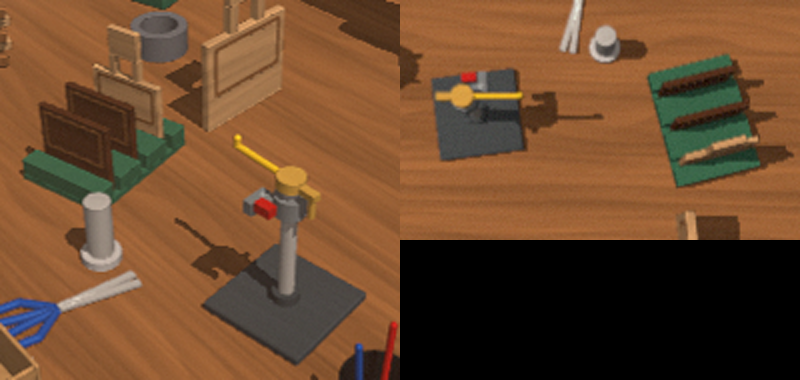

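The crop confirms the layout: hook level along -y from hub (461,96) to tip (521,96), plunger on the +x side, and the pale board in the near slot of the rack, which is yawed about 15°. I'll lift, shut the gripper and travel to the hook.

```bash
python3 -m crank '[[0,0,-1,0,0,0],[0,0,-1,0,0,0],[0,0,-1,0,0,0],[0,0,-1,0,0,0],[0,0,-1,0,0,0],[0,0,-1,0,0,0],[0,0,-1,0,0,0],[0,0,-1,0,0,0],[0.95,-0.97,0,0,0,0],[0.95,-0.97,0,0,0,0],[0.95,-0.97,0,0,0,0],[0.95,-0.97,0,0,0,0]]' 0 20
python3 -c "
from h import *;print(ob()['joints'].round(2))"
```

```text
clock: 1.3
tcp_pos: [0.2132, -0.5621, 0.3583]
orientation: [-3.119, -0.368, 0.0]
contact_force: [0.1, 0.4, -0.6]
grip_width: -0.0
gripper_force: 0.0
[ 1.11  0.25 -0.01  1.52  0.    1.37 -0.23]
```

Run:
```python
from h import *
z=np.load('f0.npz',allow_pickle=True);a=z['a'].item();b=z['b'].item()
for f in(a,b):
    P=cloud(f);hsv=cv2.cvtColor(f['image'],cv2.COLOR_RGB2HSV).astype(int)
    H,S,V=hsv[...,0],hsv[...,1],hsv[...,2];x,y,zz=P[...,0],P[...,1],P[...,2]
    m=((H<6)|(H>174))&(S>190)&(V>100)&(abs(x-.585)<.08)&(abs(y-.178)<.08)&(zz>.12)
    print('red',m.sum(),np.median(P[m],0).round(3),P[m].min(0).round(3),P[m].max(0).round(3))
    yel=(H>15)&(H<30)&(S>150)&(V>120)&(abs(x-.585)<.05)&(y>.05)&(y<.25)&(zz>.14)
    Q=P[yel]
    hub=Q[Q[:,1]>.15];print('hub',cv2.minEnclosingCircle(hub[hub[:,2]>.176][:,:2].astype(np.float32)*1000))
    bar=Q[(Q[:,1]<.155)&(Q[:,1]>.1)];print('bar',bar.mean(0).round(4),np.polyfit(bar[:,1],bar[:,0],1).round(3),'zmax',np.percentile(bar[:,2],[50,95]).round(4))
```

```text
red 75 [0.617 0.174 0.157] [0.608 0.16  0.145] [0.623 0.181 0.16 ]
hub ((584.72216796875, 181.30712890625), 31.212207794189453)
bar [0.5874 0.1276 0.1788] [-0.019  0.59 ] zmax [0.1792 0.1814]
red 28 [0.616 0.17  0.158] [0.609 0.162 0.154] [0.621 0.179 0.164]
hub ((584.0416259765625, 181.352294921875), 28.58695411682129)
bar [0.5852 0.1279 0.1772] [0.021 0.583] zmax [0.1785 0.1816]
```

```bash
python3 -m crank '[[0.956,-0.977,0,0,0,-0.15],[0.98,-0.93,0,0,0,0],[0.98,-0.93,0,0,0,0],[0.98,-0.93,0,0,0,0],[0.98,-0.93,0,0,0,0],[0.98,-0.93,0,0,0,0],[0.98,-0.93,0,0,0,0],[0.98,-0.93,0,0,0,0],[0.98,-0.93,0,0,0,0],[0.98,-0.93,0,0,0,0],[0.98,-0.93,0,0,0,0],[0.98,-0.93,0,0,0,0]]'
python3 -m crank '[[0,0,0,0,0,-0.19],[0,0,0,0,0,-0.19],[0,0,0,0,0,-0.19],[0,0,0,0,0,-0.19],[0,0,0,0,0,-0.19],[0,0,0,0,0,-0.19],[0,0,0,0,0,-0.19],[0,0,0,0,0,-0.19],[0,0,0,0,0,-0.19]]'
cat > go.py <<'E'
import sys;from h import *
# python3 go.py x y z yawY(deg): prints shift in tool axes (units of rows) & turn about tool z
t=list(map(float,sys.argv[1:5]));o=ob();M=R.from_rotvec(o['orientation']).as_matrix()
d=M.T@(np.array(t[:3])-o['tcp_pos']);yaw=np.degrees(np.arctan2(M[1,1],M[0,1]))
dy=(t[3]-yaw+180)%360-180
print('tcp',o['tcp_pos'].round(4),'yawY',yaw.round(2),'tilt',M[:2,2].round(3),'shift units',(d/.02).round(3),'turn z units',round(-dy/45,3),'F',o['contact_force'].round(1),'j',o['joints'].round(2),'t',o['clock'])
E
python3 go.py .62 .118 .35 91
```

```text
clock: 2.5
tcp_pos: [0.3587, -0.2722, 0.3585]
orientation: [-3.093, -0.551, 0.001]
contact_force: [0.0, 0.7, -0.3]
grip_width: -0.0001
gripper_force: 0.0
clock: 3.4
tcp_pos: [0.3583, -0.2732, 0.3584]
orientation: [-2.071, -2.361, 0.0]
contact_force: [0.2, 0.2, -0.3]
grip_width: 0.0001
gripper_force: 0.0
tcp [ 0.3583 -0.2732  0.3584] yawY 7.5 tilt [-0.001  0.   ] shift units [17.686 15.526  0.421] turn z units -1.856 F [ 0.2  0.2 -0.3] j [ 0.8  -0.01 -0.28  1.82 -0.    1.33  0.65] t 3.4
```

```bash
python3 -m crank '[[0.983,0.863,0,0,0,0],[0.983,0.863,0,0,0,0],[0.983,0.863,0,0,0,0],[0.983,0.863,0,0,0,0],[0.983,0.863,0,0,0,0],[0.983,0.863,0,0,0,0],[0.983,0.863,0,0,0,0],[0.983,0.863,0,0,0,0],[0.983,0.863,0,0,0,0],[0.983,0.863,0,0,0,0],[0.983,0.863,0,0,0,0],[0.983,0.863,0,0,0,0]]' >/dev/null
python3 -m crank '[[0.983,0.863,0,0,0,0],[0.983,0.863,0,0,0,0],[0.983,0.863,0,0,0,0],[0.983,0.863,0,0,0,0],[0.983,0.863,0,0,0,0],[0.983,0.863,0,0,0,0],[0,0,0,0,0,-0.19],[0,0,0,0,0,-0.19],[0,0,0,0,0,-0.19],[0,0,0,0,0,-0.19],[0,0,0,0,0,-0.19],[0,0,0,0,0,-0.19]]'
python3 -m crank '[[0,0,1,0,0,-0.19],[0,0,1,0,0,-0.19],[0,0,1,0,0,-0.19],[0,0,0,0,0,-0.14]]'
python3 go.py .62 .118 .165 91
python3 -c "
from h import *
f=grab('wrist');save(f,'pics/w1.png')"
```

```text
clock: 5.8
tcp_pos: [0.6226, 0.1161, 0.3582]
orientation: [-0.845, -3.025, 0.001]
contact_force: [0.1, -0.3, -1.0]
grip_width: 0.0001
gripper_force: 0.0
clock: 6.2
tcp_pos: [0.6212, 0.1151, 0.2951]
orientation: [0.02, -3.136, 0.003]
contact_force: [-0.0, 0.9, -0.6]
grip_width: -0.0003
gripper_force: 0.0
tcp [0.6212 0.1151 0.2951] yawY 90.72 tilt [-0.006 -0.002] shift units [0.022 0.155 6.505] turn z units -0.006 F [-0.   0.9 -0.6] j [ 0.34  0.47 -0.89  1.49  0.37  1.36  1.01] t 6.2
```

View pics/w1.png

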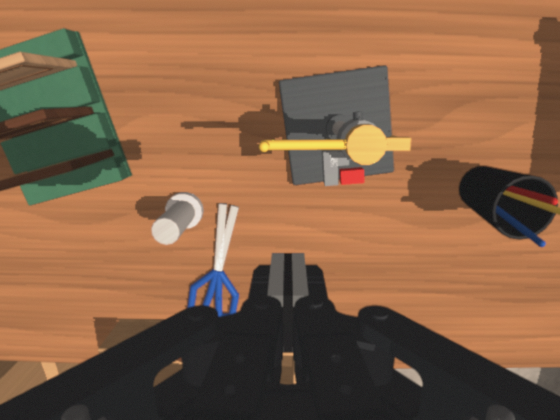

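The wrist view shows the hook bar from hub (366,145) to tip (264,147), with the plunger at (351,176). The fingers are clear on the far side of the bar, so I'll descend there and push.

```bash
python3 -m crank '[[0,0.15,1,0,0,0],[0,0,1,0,0,0],[0,0,1,0,0,0],[0,0,1,0,0,0],[0,0,1,0,0,0],[0,0,1,0,0,0],[0,0,0.5,0,0,0],[0,0,0,0,0,0]]'
python3 go.py .606 .118 .165 91
```

```text
clock: 7.05
tcp_pos: [0.6221, 0.1189, 0.1675]
orientation: [0.009, -3.139, 0.001]
contact_force: [0.2, -0.2, 0.9]
grip_width: -0.0005
gripper_force: 0.0
tcp [0.6221 0.1189 0.1675] yawY 90.33 tilt [-0.002 -0.001] shift units [ 0.803 -0.04   0.125] turn z units -0.015 F [ 0.2 -0.2  0.9] j [ 0.3   0.58 -0.84  1.65  0.46  1.13  0.92] t 7.05
```

```bash
python3 -m crank '[[0.4,0,0.1,0,0,0],[0.3,0,0,0,0,0],[0.1,0,0,0,0,0],[0.1,0,0,0,0,0],[0,0,0,0,0,0]]'
python3 -m crank '[[0.265,-0.054,0,0,0,0.111],[0.265,-0.054,0,0,0,0.111]]'
python3 go.py .604 .118 .165 91
```

```text
clock: 7.55
tcp_pos: [0.6048, 0.1192, 0.1673]
orientation: [-0.011, 3.141, -0.0]
contact_force: [-0.6, -0.4, -0.5]
grip_width: 0.0002
gripper_force: 0.0
clock: 7.75
tcp_pos: [0.5943, 0.1174, 0.1669]
orientation: [0.269, 3.13, 0.001]
contact_force: [-0.1, -0.2, -0.1]
grip_width: 0.0
gripper_force: 0.0
tcp [0.5943 0.1174 0.1669] yawY 80.18 tilt [0. 0.] shift units [-0.471  0.113  0.095] turn z units -0.24 F [-0.1 -0.2 -0.1] j [ 0.3   0.52 -0.82  1.72  0.42  1.09  0.75] t 7.75
```

```bash
cat > hk.py <<'E'
from h import *
def hook(n):
    f=grab(n);P=cloud(f);hsv=cv2.cvtColor(f['image'],cv2.COLOR_RGB2HSV).astype(int)
    H,S,V=hsv[...,0],hsv[...,1],hsv[...,2];rel=P-[.585,.179,.175]
    rr=np.hypot(rel[...,0],rel[...,1])
    m=(H>15)&(H<32)&(S>140)&(V>90)&(abs(rel[...,2])<.02)&(rr>.028)&(rr<.095)
    Q=rel[m];a=np.degrees(np.arctan2(Q[:,1],Q[:,0]))%360
    print(n,m.sum(),'angle',np.median(a[rr[m]>.045]).round(1) if (rr[m]>.045).any() else None,'rmax',rr[m].max().round(3) if m.any() else 0);return f
if __name__=='__main__':
    for n in('top','scene','wrist'):f=hook(n)
    save(f,'pics/w2.png')
E
python3 hk.py; python3 -c "
from h import *;print(ob()['contact_force'],ob()['tcp_pos'])"
```

```text
top 6 angle None rmax 0.032
scene 126 angle 272.7 rmax 0.084
wrist 2244 angle 270.3 rmax 0.087
[ 0.48592748 -0.55838452  0.70017097] [0.59432829 0.11743702 0.16708053]
```

```bash
for i in 1; do python3 -m crank '[[0.1,0,0,0,0,0],[0.1,0,0,0,0,0],[0.1,0,0,0,0,0],[0,0,0,0,0,0]]'|sed -n '2p;4p'; done; python3 -m crank '[[0.1,0,0,0,0,0],[0.1,0,0,0,0,0],[0.1,0,0,0,0,0],[0,0,0,0,0,0]]'|sed -n '2p;4p'; python3 hk.py
```

```text
tcp_pos: [0.588, 0.1186, 0.1668]
contact_force: [-0.1, -0.6, -0.8]
tcp_pos: [0.582, 0.1196, 0.1668]
contact_force: [-0.2, 0.3, -0.9]
top 6 angle None rmax 0.031
scene 129 angle 272.8 rmax 0.084
wrist 1697 angle 269.6 rmax 0.087
```

View pics/w2.png

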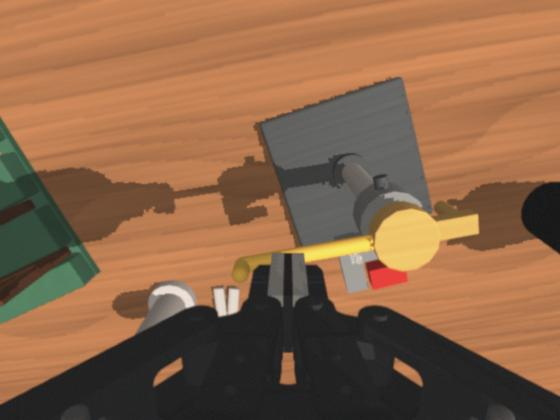

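The fingertips at (288,255) lie right against the bar at (300,250), but no force shows. I'll check the finger geometry from the depth.

Run:
```python
from h import *
f=grab('wrist');P=cloud(f)
for v in(240,246,250,254,258,262,270,280,300,330):print(v,[P[v,u].round(3).tolist() for u in(278,298,325)])
T=np.linalg.inv(f['world_to_cam']);print(T.round(3));print(ob()['tcp_pos'],proj(f,ob()['tcp_pos']))
```

```text
240 [[0.647, 0.099, -0.001], [0.65, 0.119, -0.001], [0.649, 0.145, 0.011]]
246 [[0.653, 0.098, -0.002], [0.656, 0.118, -0.002], [0.583, 0.138, 0.176]]
250 [[0.657, 0.097, -0.001], [0.583, 0.124, 0.176], [0.585, 0.137, 0.178]]
254 [[0.572, 0.117, 0.203], [0.573, 0.125, 0.204], [0.587, 0.137, 0.178]]
258 [[0.571, 0.118, 0.208], [0.573, 0.125, 0.207], [0.589, 0.137, 0.177]]
262 [[0.571, 0.118, 0.212], [0.573, 0.125, 0.211], [0.678, 0.142, -0.002]]
270 [[0.572, 0.118, 0.218], [0.572, 0.125, 0.219], [0.687, 0.141, -0.0]]
280 [[0.571, 0.118, 0.226], [0.573, 0.125, 0.226], [0.699, 0.139, -0.002]]
300 [[0.571, 0.118, 0.24], [0.572, 0.125, 0.24], [0.574, 0.133, 0.239]]
330 [[0.574, 0.118, 0.251], [0.573, 0.124, 0.253], [0.573, 0.131, 0.255]]
[[ 0.166 -0.945 -0.282  0.511]
 [ 0.986  0.159  0.048  0.131]
 [-0.    -0.286  0.958  0.341]
 [ 0.     0.     0.     1.   ]]
[0.58240299 0.11945556 0.1668125 ] [[287.50915084 242.8586379 ]]
```

Run:
```python
from h import *
f=grab('scene');P=cloud(f);t=ob()['tcp_pos'];uv=proj(f,t)[0];print(uv)
d=np.linalg.norm(P[...,:2]-t[:2],axis=-1)
m=(d<.03)&(P[...,2]>.13)&(P[...,2]<.3)
Q=P[m];print(m.sum(),np.percentile(Q[:,2],[0,2,5]))
im=f['image'][110:290,220:400].copy();u,v=int((uv[0]-220)*3),int((uv[1]-110)*3)
im=cv2.resize(im,None,fx=3,fy=3,interpolation=2);cv2.circle(im,(u,v),6,(0,255,255),1)
cv2.imwrite('pics/s2.png',im[:,:,::-1])
```

```text
[286.81369526 230.57767724]
651 [0.15278167 0.17618831 0.17813132]
```

View pics/s2.png

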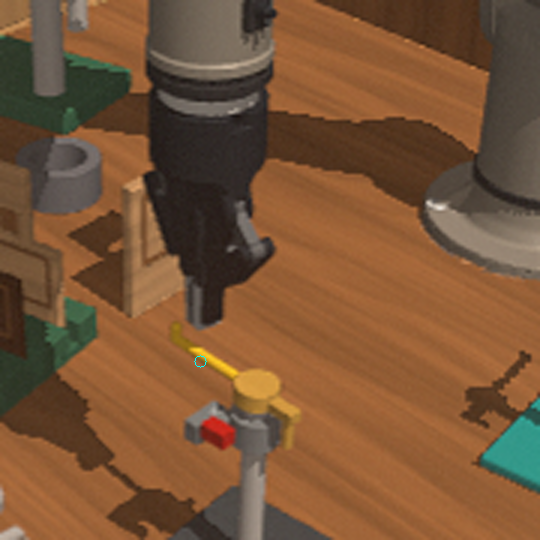

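Run:
```python
from h import *
print(r.grip_point_offset,[x for x in dir(r) if x[0]!='_'])
f=grab('scene');P=cloud(f);t=ob()['tcp_pos']
V=f['image'].astype(int);m=(np.linalg.norm(P[...,:2]-t[:2],axis=-1)<.03)&(P[...,2]>.13)&(P[...,2]<.3)&(V.max(-1)-V.min(-1)<40)
print(np.percentile(P[m][:,2],[0,1,2,5,10]).round(4)); Q=P[m];q=Q[Q[:,2]<.225];print(q.min(0),q.max(0))
```

```text
0.0187 ['Unreachable', 'grip_point_offset', 'hand_in']
[0.1525 0.2029 0.2062 0.2105 0.2167]
[0.57492311 0.11290287 0.1525362 ] [0.59682792 0.14692119 0.22489696]
```

Both cameras put the real fingertips about 35 mm above the reported TCP, so the fingers are over the bar rather than beside it. I'll back off, go 35 mm lower and check.

```bash
python3 -m crank '[[-1,0,0,0,0,-0.1],[-0.5,0.1,0,0,0,-0.1],[0,0,0.6,0,0,0],[0,0,0.6,0,0,0],[0,0,0.5,0,0,0],[0,0,0,0,0,0]]'
python3 - <<'E'
from h import *
f=grab('wrist');P=cloud(f);t=ob()['tcp_pos'];V=f['image'].astype(int)
m=(np.linalg.norm(P[...,:2]-t[:2],axis=-1)<.02)&(P[...,2]>.1)&(V.max(-1)-V.min(-1)<50)
Q=P[m];print(t,np.percentile(Q[:,2],[0,1,3]).round(4),Q[Q[:,2]<.21].min(0),Q[Q[:,2]<.21].max(0))
import hk
for n in('scene','wrist'):f=hk.hook(n)
E
python3 go.py .604 .118 .132 91
```

```text
clock: 9.6
tcp_pos: [0.6102, 0.1167, 0.1304]
orientation: [-0.016, -3.138, 0.002]
contact_force: [-0.1, 0.0, 0.0]
grip_width: -0.0002
gripper_force: 0.0
[0.61096866 0.11703727 0.13157257] [0.1652 0.1695 0.1738] [0.59677014 0.09829226 0.16523551] [0.62331194 0.13597077 0.20999836]
scene 92 angle 273.2 rmax 0.065
wrist 3532 angle 270.3 rmax 0.087
tcp [0.6121 0.1175 0.133 ] yawY 89.41 tilt [ 0. -0.] shift units [0.403 0.022 0.049] turn z units -0.035 F [ 0.4  0.4 -0.5] j [ 0.29  0.59 -0.82  1.71  0.49  1.06  0.87] t 9.75
```

```bash
python3 -m crank '[[0.25,0,0,0,0,0],[0.2,0,0,0,0,0],[0.1,0,0,0,0,0]]' | sed -n '2p;4p'
python3 -m crank '[[0.265,-0.054,0,0,0,0.111],[0.265,-0.054,0,0,0,0.111]]'| sed -n '2p;4p'
python3 hk.py;python3 go.py .604 .118 .132 91
```

```text
tcp_pos: [0.6011, 0.1175, 0.1333]
contact_force: [3.2, -0.0, -0.5]
tcp_pos: [0.5917, 0.1155, 0.1333]
contact_force: [5.2, -0.7, -0.9]
top 5 angle None rmax 0.033
scene 78 angle 262.5 rmax 0.062
wrist 3474 angle 260.6 rmax 0.087
tcp [0.5908 0.1156 0.1332] yawY 79.52 tilt [ 0.001 -0.   ] shift units [-0.627  0.237  0.061] turn z units -0.255 F [ 0.5 -1.1 -0.1] j [ 0.29  0.55 -0.79  1.76  0.45  1.02  0.71] t 10.4
```

```bash
python3 -m crank '[[0.265,-0.054,0,0,0,0.111],[0.265,-0.054,0,0,0,0.111],[0.265,-0.054,0,0,0,0.111],[0.265,-0.054,0,0,0,0.111],[0.265,-0.054,0,0,0,0.111],[0.265,-0.054,0,0,0,0.111]]'| sed -n '2p;4p'
python3 go.py .604 .118 .132 91
python3 - <<'E'
import hk,numpy as np;from h import *
f=hk.hook('wrist');save(f,'pics/w3.png')
P=cloud(f);hsv=cv2.cvtColor(f['image'],cv2.COLOR_RGB2HSV).astype(int);H,S,V=hsv[...,0],hsv[...,1],hsv[...,2];x,y,zz=P[...,0],P[...,1],P[...,2]
m=((H<6)|(H>174))&(S>190)&(V>100)&(abs(x-.585)<.08)&(abs(y-.178)<.08)&(zz>.12)
print('red',m.sum(),P[m].mean(0).round(4),P[m].min(0).round(3),P[m].max(0).round(3))
E
```

```text
tcp_pos: [0.5598, 0.1208, 0.1331]
contact_force: [2.2, -3.7, 1.7]
tcp [0.5598 0.1208 0.1331] yawY 49.32 tilt [ 0.001 -0.002] shift units [-1.77   1.334  0.057] turn z units -0.926 F [ 2.2 -3.7  1.7] j [ 0.21  0.47 -0.69  1.83  0.36  0.97  0.22] t 11.0
wrist 3566 angle 231.7 rmax 0.086
red 30 [0.6184 0.1671 0.1557] [0.613 0.162 0.155] [0.622 0.18  0.157]
```

View pics/w3.png

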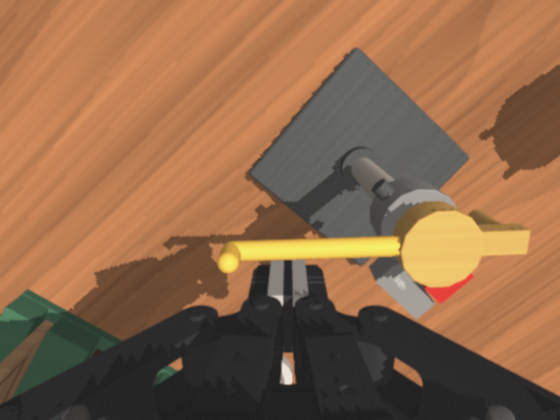

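Bar from (230,255) to the hub (440,248), with the fingers square behind it and the heel still clear of the plunger. I'll keep turning.

```bash
python3 -m crank '[[0.265,-0.054,0,0,0,0.111],[0.265,-0.054,0,0,0,0.111],[0.265,-0.054,0,0,0,0.111],[0.265,-0.054,0,0,0,0.111]]'| sed -n '2p;4p'
python3 -m crank '[[0.159,-0.033,0,0,0,0.067],[0.159,-0.033,0,0,0,0.067]]'| sed -n '2p;4p'
python3 go.py .604 .118 .132 91
python3 hk.py
```

```text
tcp_pos: [0.542, 0.1336, 0.1329]
contact_force: [0.0, -4.8, 1.4]
tcp_pos: [0.5376, 0.1387, 0.1329]
contact_force: [0.3, -4.3, 1.7]
tcp [0.5376 0.1387 0.1329] yawY 23.49 tilt [-0.001 -0.002] shift units [-2.273  2.634  0.044] turn z units -1.5 F [ 0.3 -4.3  1.7] j [ 0.11  0.42 -0.61  1.88  0.3   0.93 -0.22] t 11.65
top 0 angle None rmax 0
scene 119 angle 204.4 rmax 0.086
wrist 3841 angle 204.3 rmax 0.085
```

```bash
python3 -m crank '[[0.106,-0.022,0,0,0,0.044],[0.106,-0.022,0,0,0,0.044]]'| sed -n '4p'
python3 -m crank '[[0.106,-0.022,0,0,0,0.044],[0.106,-0.022,0,0,0,0.044]]'| sed -n '4p'
python3 go.py .604 .118 .132 91; python3 -c "
import hk;hk.hook('wrist')"
```

```text
contact_force: [-0.1, -4.0, 2.2]
contact_force: [0.0, -4.8, 3.3]
tcp [0.533  0.1462 0.1327] yawY 15.59 tilt [-0.001 -0.002] shift units [-2.31   3.043  0.034] turn z units -1.676 F [ 0.  -4.8  3.3] j [ 0.08  0.41 -0.58  1.88  0.28  0.93 -0.36] t 12.2
wrist 3891 angle 196.7 rmax 0.084
```

```bash
python3 -m crank '[[0.106,-0.022,-0.02,0,0,0.044],[0.106,-0.022,-0.02,0,0,0.044]]'| sed -n '4p'
python3 -m crank '[[0.053,-0.011,0,0,0,0.022],[0.053,-0.011,0,0,0,0.022]]'| sed -n '4p'
python3 -m crank '[[0.053,-0.011,0,0,0,0.022],[0.053,-0.011,0,0,0,0.022]]'| sed -n '4p'
python3 go.py .604 .118 .132 91; python3 -c "
import hk;hk.hook('wrist')"
```

```text
contact_force: [1.9, -4.9, -2.5]
contact_force: [1.2, -5.4, -1.2]
contact_force: [0.6, -5.4, -1.2]
tcp [0.5293 0.1536 0.1329] yawY 7.69 tilt [-0.001 -0.002] shift units [-2.263  3.466  0.043] turn z units -1.851 F [ 0.6 -5.4 -1.2] j [ 0.05  0.41 -0.55  1.89  0.26  0.92 -0.5 ] t 12.85
wrist 3894 angle 188.9 rmax 0.084
```

```bash
python3 -m crank '[[0.053,-0.011,0,0,0,0.022],[0.053,-0.011,0,0,0,0.022]]'| sed -n '4p'
python3 -m crank '[[0.053,-0.011,0,0,0,0.022],[0.053,-0.011,0,0,0,0.022]]'| sed -n '4p'
python3 - <<'E'
import hk;from h import *
f=hk.hook('wrist')
P=cloud(f);hsv=cv2.cvtColor(f['image'],cv2.COLOR_RGB2HSV).astype(int);H,S,V=hsv[...,0],hsv[...,1],hsv[...,2];x,y,zz=P[...,0],P[...,1],P[...,2]
m=((H<6)|(H>174))&(S>190)&(V>100)&(abs(x-.585)<.08)&(abs(y-.178)<.08)&(zz>.12)
print('red',m.sum(),P[m].mean(0).round(4),P[m].min(0).round(3),P[m].max(0).round(3)) if m.any() else print('nored')
cv2.imwrite('pics/w4.png',cv2.resize(f['image'][180:400,330:560,::-1],None,fx=2.5,fy=2.5,interpolation=2))
print(ob()['contact_force'])
E
```

```text
contact_force: [-0.0, -5.9, -0.3]
contact_force: [0.1, -8.3, 0.8]
wrist 3855 angle 185.6 rmax 0.084
red 180 [0.6185 0.1586 0.1557] [0.613 0.155 0.154] [0.623 0.163 0.157]
[ 0.35764925 -6.77286814 -0.76008637]
```

View pics/w4.png

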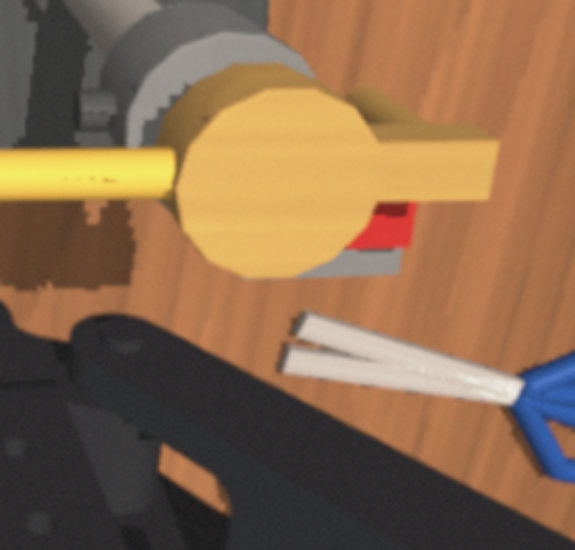

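The heel is now over the red plunger at (390,225) and the force has jumped. I'll advance in very small steps to find the solid stop.

```bash
python3 -m crank '[[0.026,-0.005,0,0,0,0.011],[0,0,0,0,0,0]]'| sed -n '2p;4p';python3 -c "
import hk;hk.hook('wrist')"
python3 -m crank '[[0.026,-0.005,0,0,0,0.011],[0,0,0,0,0,0]]'| sed -n '2p;4p'
python3 -c "
import hk;hk.hook('wrist')"
```

```text
tcp_pos: [0.5278, 0.1569, 0.1328]
contact_force: [0.9, -8.9, 0.9]
wrist 3902 angle 185.5 rmax 0.084
tcp_pos: [0.5277, 0.1571, 0.1328]
contact_force: [1.0, -8.1, 0.5]
wrist 3891 angle 185.4 rmax 0.084
```

```bash
python3 -m crank '[[0.03,0,0,0,0,0],[0,0,0,0,0,0]]'| sed -n '2p;4p'
python3 -c "
import hk;hk.hook('wrist');hk.hook('scene')"
```

```text
tcp_pos: [0.5277, 0.1572, 0.1328]
contact_force: [0.2, -10.0, 1.4]
wrist 3903 angle 185.3 rmax 0.084
scene 130 angle 185.1 rmax 0.083
```

The hook is solid at about 185.4°: 10 N and no further movement. I'll back off, lift, and go over the rack with the gripper opening.

```bash
python3 -m crank '[[-0.1,0,0,0,0,0],[-0.4,0,0,0,0,0],[-0.6,0,0,0,0,0],[0,0,-1,0,0,0],[0,0,-1,0,0,0],[0,0,-1,0,0,0],[0,0,-1,0,0,0],[0,0,-1,0,0,0],[0,0,-1,0,0,0],[0,0,-1,0,0,0]]' 0.6| sed -n '2p;4p'
python3 -c "
import hk;hk.hook('wrist');hk.hook('top')"
python3 go.py .54 -.187 .27 15.3
```

```text
tcp_pos: [0.5285, 0.1389, 0.2743]
contact_force: [0.2, -0.2, -1.0]
wrist 966 angle 186.8 rmax 0.084
top 0 angle None rmax 0
tcp [0.5302 0.1397 0.2763] yawY 2.72 tilt [0.005 0.002] shift units [-16.34   -0.288   0.288] turn z units -0.279 F [1.2 0.6 0.1] j [ 0.1   0.25 -0.57  1.74  0.14  1.19 -0.45] t 15.25
```

```bash
python3 -m crank '[[-0.96,0,0,0,0,0],[-0.96,0,0,0,0,0],[-0.96,0,0,0,0,0],[-0.96,0,0,0,0,0],[-0.96,0,0,0,0,0],[-0.96,0,0,0,0,0],[-0.96,0,0,0,0,0],[-0.96,0,0,0,0,0],[-0.96,0,0,0,0,0],[-0.96,0,0,0,0,0],[-0.96,0,0,0,0,0],[-0.96,0,0,0,0,0]]'>/dev/null
python3 -m crank '[[-0.96,0,0,0,0,0],[-0.96,0,0,0,0,0],[-0.96,0,0,0,0,0],[-0.96,0,0,0,0,0],[-0.96,-0.3,0,0,0,0],[0,0,0,0,0,-0.14],[0,0,0,0,0,-0.14],[0,0,0,0,0,0]]'| sed -n '2p;4p'
cat > bd.py <<'E'
from h import *
import hk
for n in('wrist','top','scene'):
    f=hk.grab(n);P=cloud(f);z=P[...,2]
    t=np.array([.527,-.187])
    m=(np.linalg.norm(P[...,:2]-t,axis=-1)<.045)&(z>.165)&(z<.188)
    Q=P[m];k=Q[Q[:,2]>np.percentile(Q[:,2],50)-.004]
    print(n,len(k),'z',np.percentile(k[:,2],[5,50,95]).round(4),cv2.minAreaRect(k[:,:2].astype(np.float32)*1000),k.mean(0).round(4))
    m=(np.linalg.norm(P[...,:2]-t,axis=-1)<.045)&(z>.135)&(z<.168);Q=P[m]
    if len(Q)>20:
        c=Q.mean(0);n3=np.linalg.svd(Q-c)[2][2];print('   face',len(Q),c.round(4),'normal',n3.round(3))
    if n=='wrist':save(f,'pics/w5.png')
E
python3 bd.py; python3 go.py .527 -.187 .27 15.3
```

```text
tcp_pos: [0.5373, -0.1874, 0.2724]
contact_force: [0.2, 0.3, 0.4]
wrist 781 z [0.1722 0.1736 0.1747] ((527.95654296875, -191.26837158203125), (9.474282264709473, 47.89508819580078), 14.973456382751465) [ 0.5279 -0.1906  0.1735]
   face 136 [ 0.5266 -0.1774  0.1523] normal [0.913 0.399 0.079]
top 59 z [0.1724 0.1757 0.1802] ((527.125732421875, -190.3633270263672), (9.660652160644531, 45.00236511230469), 16.311521530151367) [ 0.5271 -0.1903  0.1759]
scene 66 z [0.1705 0.1747 0.1773] ((529.2559204101562, -189.79212951660156), (13.088239669799805, 48.483516693115234), 13.892698287963867) [ 0.5294 -0.1891  0.1744]
   face 172 [ 0.5306 -0.1875  0.1519] normal [-0.952 -0.307  0.008]
tcp [ 0.5377 -0.1872  0.273 ] yawY 15.14 tilt [-0.001  0.   ] shift units [ 0.147 -0.513  0.151] turn z units -0.004 F [ 0.7 -0.6 -0.2] j [ 0.56  0.27 -0.41  1.7   0.11  1.2   0.39] t 17.4
```

View pics/w5.png

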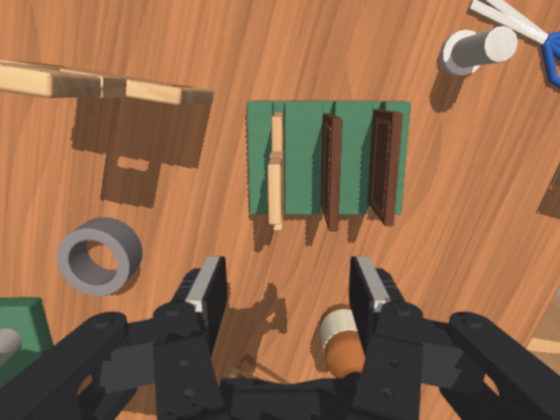

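The view shows the pale handle at (277,190) in the left slot, the dark boards at (332,170) and (385,165), and the big board's end at (212,97). I'll check the big board's clearance to the gripper body before descending.

```bash
python3 - <<'E'
from h import *
for n in('wrist','scene','top'):
    f=grab(n);P=cloud(f);x,y,z=[P[...,i] for i in range(3)]
    m=(x>.2)&(x<.51)&(y>-.25)&(y<-.08)&(z>.05)&(z<.26)&((np.ptp(f['image'].astype(int),axis=-1))>35)
    Q=P[m]
    for a,b in((.05,.15),(.15,.26)):
        q=Q[(Q[:,2]>a)&(Q[:,2]<b)]
        if len(q)>5:print(n,a,len(q),np.percentile(q,1,axis=0).round(3),np.percentile(q,99,axis=0).round(3))
E
python3 go.py .528 -.1905 .108 15
```

```text
wrist 0.05 2142 [ 0.292 -0.152  0.055] [ 0.436 -0.135  0.148]
wrist 0.15 3155 [ 0.335 -0.155  0.152] [ 0.392 -0.14   0.239]
scene 0.05 1272 [ 0.281 -0.158  0.051] [ 0.437 -0.134  0.147]
scene 0.15 597 [ 0.325 -0.157  0.152] [ 0.393 -0.138  0.242]
top 0.05 381 [ 0.28  -0.163  0.055] [ 0.509 -0.136  0.145]
top 0.15 232 [ 0.324 -0.159  0.16 ] [ 0.391 -0.14   0.244]
tcp [ 0.5379 -0.1872  0.2735] yawY 15.21 tilt [-0.  0.] shift units [-0.032 -0.523  8.274] turn z units 0.005 F [-0.3 -0.5 -0.1] j [ 0.56  0.27 -0.41  1.7   0.11  1.2   0.39] t 17.55
```

```bash
python3 -m crank '[[-0.03,-0.52,0,0,0,0],[0,0,1,0,0,0],[0,0,1,0,0,0],[0,0,1,0,0,0],[0,0,1,0,0,0],[0,0,1,0,0,0],[0,0,1,0,0,0],[0,0,1,0,0,0],[0,0,0.7,0,0,0],[0,0,0.57,0,0,0],[0,0,0,0,0,0]]'| sed -n '2p;4p'
python3 -m crank '[[0,0,0,0,0,0],[0,0,0,0,0,0],[0,0,0,0,0,0],[0,0,0,0,0,0],[0,0,0,0,0,0],[0,0,0,0,0,0]]' 0 30
python3 go.py .528 -.1905 .108 15
```

```text
tcp_pos: [0.527, -0.1905, 0.107]
contact_force: [0.1, -0.7, -0.1]
clock: 19.25
tcp_pos: [0.5288, -0.1909, 0.1091]
orientation: [1.906, 2.495, 0.001]
contact_force: [-1.2, 0.3, 6.2]
grip_width: 0.0099
gripper_force: 31.3
tcp [ 0.5288 -0.1909  0.1091] yawY 15.25 tilt [ 0.002 -0.001] shift units [ 0.028 -0.034  0.056] turn z units 0.005 F [-1.2  0.3  6.2] j [ 0.54  0.42 -0.38  1.89  0.2   0.86  0.32] t 19.25
```

```bash
python3 -m crank '[[0,0,-0.3,0,0,0],[0,0,-0.7,0,0,0],[0,0,-1,0,0,0],[0,0,-1,0,0,0],[0,0,-1,0,0,0],[0,0,0,0,0,0]]'
python3 go.py .463 .168 .180 5.4
```

```text
clock: 19.85
tcp_pos: [0.5301, -0.191, 0.1916]
orientation: [1.904, 2.492, 0.003]
contact_force: [0.5, -0.7, -2.7]
grip_width: 0.0095
gripper_force: 30.1
tcp [ 0.5301 -0.191   0.1916] yawY 15.25 tilt [ 0.005 -0.002] shift units [18.203  1.481  0.531] turn z units 0.219 F [ 0.5 -0.7 -2.7] j [ 0.56  0.33 -0.4   1.82  0.15  1.02  0.37] t 19.85
```

```bash
python3 -m crank '[[0.5,0.04,0,0,0,0],[0.95,0.07,0,0,0,0],[0.95,0.07,0,0,0,0],[0.95,0.07,0,0,0,0],[0.95,0.07,0,0,0,0],[0.95,0.08,0,0,0,0],[0.95,0.08,0,0,0,0],[0.95,0.08,0,0,0,0],[0.95,0.08,0,0,0,0],[0.95,0.08,0,0,0,0],[0.95,0.08,0,0,0,0],[0.95,0.08,0,0,0,0]]'>/dev/null
python3 -m crank '[[0.95,0.08,0,0,0,0],[0.95,0.08,0,0,0,0],[0.95,0.08,0,0,0,0],[0.95,0.08,0,0,0,0],[0.95,0.08,0,0,0,0],[0.95,0.08,0,0,0,0],[0.9,0.08,0,0,0,0],[0.6,0,0,0,0,0.11],[0,0,0,0,0,0.11],[0,0,0,0,0,0]]'
cat > fit.py <<'E'
from h import *
import hk
o=ob();t=o['tcp_pos'];M=R.from_rotvec(o['orientation']).as_matrix()
for n in('scene','wrist'):
    f=hk.hook(n);P=cloud(f);rel=(P-t)@M   # tool axes: x width, y thickness, z down
    m=(abs(rel[...,0])<.06)&(abs(rel[...,1])<.02)&(rel[...,2]>-.07)&(rel[...,2]<.15)
    hsv=cv2.cvtColor(f['image'],cv2.COLOR_RGB2HSV).astype(int);wood=(hsv[...,1]>50)&(hsv[...,0]<22)
    Q=rel[m&wood]
    if len(Q)>30:
        c=Q.mean(0);s=np.linalg.svd(Q-c,full_matrices=False)[2][2];print(n,len(Q),'lo',np.percentile(Q,1,axis=0).round(4),'hi',np.percentile(Q,99,axis=0).round(4),'normal(tool)',s.round(3))
    save(f,f'pics/fit_{n}.png')
uv=proj(f,t)
E
python3 fit.py;python3 go.py .463 .168 .180 5.4
```

```text
clock: 22.05
tcp_pos: [0.4588, 0.1676, 0.187]
orientation: [-2.113, -2.323, 0.003]
contact_force: [-0.0, -0.4, -1.8]
grip_width: 0.0094
gripper_force: 30.1
scene 124 angle 186.1 rmax 0.082
scene 1961 lo [-0.0533 -0.0048 -0.0667] hi [0.0544 0.018  0.0975] normal(tool) [-0.013 -1.    -0.013]
wrist 1598 angle 186.0 rmax 0.084
wrist 6656 lo [-0.0224 -0.0104 -0.068 ] hi [0.0542 0.0069 0.0552] normal(tool) [-0.001 -1.    -0.003]
tcp [0.4594 0.167  0.1873] yawY 5.5 tilt [-0.002 -0.001] shift units [0.033 0.183 0.366] turn z units 0.002 F [ 0.3  0.3 -2. ] j [ 0.04  0.24 -0.59  1.97  0.16  0.98 -0.53] t 22.15
```

View pics/fit_scene.png

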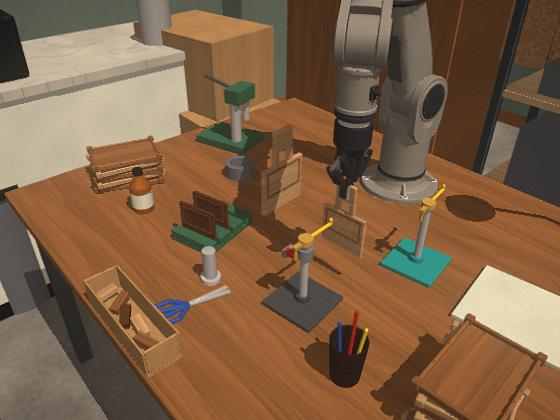

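The board is held upright with its hole visible at about (347,198), facing the hook tip at (330,222). I'll measure the hole centre directly.

```bash
cat > hole.py <<'E'
from h import *
import sys
o=ob();t=o['tcp_pos'];M=R.from_rotvec(o['orientation']).as_matrix()
for n in sys.argv[1:]:
    f=grab(n);P=cloud(f);c=(np.linalg.inv(f['world_to_cam'])[:3,3]-t)@M
    fs=.005*np.sign(c[1])
    gx,gz=np.meshgrid(np.arange(-.06,.0601,.001),np.arange(-.06,.12,.001))
    W=np.stack([gx,np.full_like(gx,fs),gz],-1).reshape(-1,3)@M.T+t
    uv=np.round(proj(f,W)).astype(int);ok=(uv[:,0]>=0)&(uv[:,0]<560)&(uv[:,1]>=0)&(uv[:,1]<420)
    D=np.full(len(W),np.nan);uvk=uv[ok];rel=(P[uvk[:,1],uvk[:,0]]-t)@M
    D[ok]=rel[:,1]-fs;D=D.reshape(gx.shape)
    on=abs(D)<.006
    beh=(D*np.sign(fs)<-.006)
    h=beh&(abs(gx)<.024)&(gz<.03)&(gz>-.05)
    print(n,'camside',np.sign(fs),'hole x',np.percentile(gx[h],[3,97]).round(4),'z',np.percentile(gz[h],[3,97]).round(4),h.sum(),'board x',np.percentile(gx[on&(gz>.03)],[1,99]).round(4),'bottom',np.percentile(gz[on],99.5).round(4))
E
python3 hole.py scene wrist
```

```text
scene camside 1.0 hole x [-0.024  0.013] z [-0.0368 -0.003 ] 642 board x [-0.053  0.057] bottom 0.097Traceback (most recent call last):
  File "hole.py", line 15, in <module>
    print(n,'camside',np.sign(fs),'hole x',np.percentile(gx[h],[3,97]).round(4),'z',np.percentile(gz[h],[3,97]).round(4),h.sum(),'board x',np.percentile(gx[on&(gz>.03)],[1,99]).round(4),'bottom',np.percentile(gz[on],99.5).round(4))
                                           ~~~~~~~~~~~~~^^^^^^^^^^^^^^
    return _quantile_unchecked(
        a, q, axis, out, overwrite_input, method, keepdims, weights)
    return _ureduce(a,
                    func=_quantile_ureduce_func,
    ...<5 lines>...
                    overwrite_input=overwrite_input,
                    method=method)
    r = func(a, **kwargs)
    result = _quantile(arr,
                       quantiles=q,
    ...<2 lines>...
                       out=out,
                       weights=wgt)
    slices_having_nans = np.isnan(arr[-1, ...])
                                  ~~~^^^^^^^^^
IndexError: index -1 is out of bounds for axis 0 with size 0
```

```bash
python3 -m crank '[[-0.05,0,0.5,0,0,0],[0,0,0.43,0,0,0],[0,0.3,0,0,0,0],[0,0.3,0,0,0,0],[0,0.3,0,0,0,0],[0,0,0,0,0,0]]'
python3 go.py .5387 .1747 .1685 5.4
python3 - <<'E'
from h import *
import hk
o=ob();t=o['tcp_pos'];M=R.from_rotvec(o['orientation']).as_matrix()
f=hk.hook('scene');P=cloud(f);uv=proj(f,t+M@[0,0,-.01])[0];print(uv)
u,v=int(uv[0]),int(uv[1]);im=cv2.resize(f['image'][v-70:v+70,u-90:u+90],None,fx=4,fy=4,interpolation=2);cv2.imwrite('pics/s3.png',im[:,:,::-1])
hsv=cv2.cvtColor(f['image'],cv2.COLOR_RGB2HSV).astype(int);rel=(P-t)@M
m=(hsv[...,0]>15)&(hsv[...,0]<32)&(hsv[...,1]>140)&(hsv[...,2]>90)&(rel[...,1]>.012)&(rel[...,1]<.06)&(abs(rel[...,0])<.03)&(abs(rel[...,2])<.04)
Q=rel[m];print('bar in tool',len(Q),np.median(Q,0).round(4),'upturn top',np.percentile(Q[:,2],2).round(4))
E
```

```text
clock: 22.85
tcp_pos: [0.4798, 0.1681, 0.1699]
orientation: [2.116, 2.322, 0.002]
contact_force: [-0.3, 0.7, -0.8]
grip_width: 0.0096
gripper_force: 30.1
tcp [0.4798 0.1681 0.1699] yawY 5.32 tilt [0.001 0.001] shift units [0.056 2.963 0.071] turn z units -0.002 F [-0.3  0.7 -0.8] j [ 0.03  0.29 -0.58  1.95  0.19  0.96 -0.55] t 22.85
scene 125 angle 185.9 rmax 0.081
[337.60936665 217.2771124 ]
bar in tool 64 [ 0.0006  0.0388 -0.0103] upturn top -0.0203
```

View pics/s3.png

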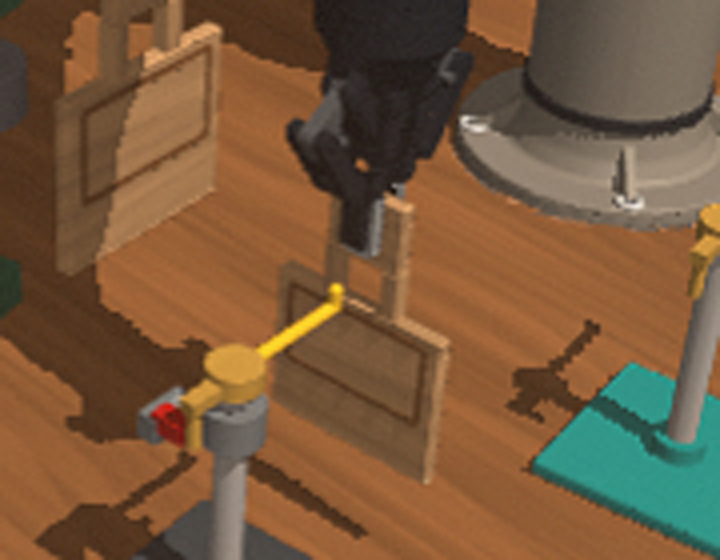

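The upturned tip at (337,290) is in front of the hole (x 350–385, y 245–310), and the measured heights and side positions agree. I'll thread it slowly.

```bash
python3 -m crank '[[0.03,0.2,0.03,0,0,0],[0,0.2,0,0,0,0],[0,0.2,0,0,0,0],[0,0.2,0,0,0,0],[0,0.2,0,0,0,0],[0,0.2,0,0,0,0]]'|sed -n '2p;4,6p'
python3 -m crank '[[0,0.2,0,0,0,0],[0,0.2,0,0,0,0],[0,0.2,0,0,0,0],[0,0,0,0,0,0]]'|sed -n '2p;4,6p'
python3 -c "
import hk;hk.hook('scene');hk.hook('wrist')"; python3 fit.py; python3 go.py .5387 .1747 .1685 5.4
```

```text
tcp_pos: [0.5027, 0.1707, 0.169]
contact_force: [0.9, 0.1, -1.7]
grip_width: 0.0098
gripper_force: 30.1
tcp_pos: [0.5148, 0.1718, 0.169]
contact_force: [0.4, 0.0, -2.1]
grip_width: 0.0096
gripper_force: 30.1
scene 126 angle 186.2 rmax 0.081
wrist 1580 angle 185.3 rmax 0.083
scene 124 angle 186.0 rmax 0.083
scene 1813 lo [-0.0517 -0.0059 -0.0669] hi [0.0547 0.018  0.0973] normal(tool) [0.016 1.    0.011]
wrist 1593 angle 185.3 rmax 0.084
wrist 6856 lo [-0.0219 -0.0114 -0.0679] hi [0.0546 0.0164 0.0553] normal(tool) [ 0.015  1.    -0.006]
tcp [0.514  0.1718 0.169 ] yawY 5.36 tilt [-0. -0.] shift units [0.029 1.244 0.023] turn z units -0.001 F [ 0.1  0.3 -1.5] j [ 0.02  0.35 -0.56  1.88  0.22  0.98 -0.54] t 24.1
```

```bash
python3 -m crank '[[0.03,0.25,0,0,0,0],[0,0.25,0,0,0,0],[0,0.25,0,0,0,0],[0,0.25,0,0,0,0],[0,0.24,0,0,0,0],[0,0,0,0,0,0],[0,0,0.1,0,0,0],[0,0,0.1,0,0,0],[0,0,0.1,0,0,0],[0,0,0.1,0,0,0],[0,0,0,0,0,0]]'|sed -n '2p;4,6p'
python3 -m crank '[[0,0,0.1,0,0,0],[0,0,0.05,0,0,0],[0,0,0,0,0,0]]'|sed -n '2p;4,6p'
python3 -c "
import hk;hk.hook('scene');hk.hook('wrist')"
```

```text
tcp_pos: [0.5385, 0.1746, 0.1606]
contact_force: [0.1, -0.5, -2.3]
grip_width: 0.0096
gripper_force: 30.1
tcp_pos: [0.5387, 0.1746, 0.1579]
contact_force: [0.2, -0.0, -2.0]
grip_width: 0.0096
gripper_force: 30.1
scene 74 angle 202.8 rmax 0.054
wrist 1569 angle 185.4 rmax 0.083
```

```bash
for i in 1; do :; done; python3 -m crank '[[0,0,0.05,0,0,0],[0,0,0.05,0,0,0],[0,0,0,0,0,0]]'|sed -n '2p;4p'
python3 -m crank '[[0,0,0.04,0,0,0],[0,0,0,0,0,0]]'|sed -n '2p;4p'
python3 -m crank '[[0,0,0.04,0,0,0],[0,0,0,0,0,0]]'|sed -n '2p;4p'
python3 -m crank '[[0,0,0.04,0,0,0],[0,0,0,0,0,0]]'|sed -n '2p;4p'
```

```text
tcp_pos: [0.5387, 0.1747, 0.1558]
contact_force: [-0.4, 1.0, -0.8]
tcp_pos: [0.5389, 0.1747, 0.1552]
contact_force: [-0.5, -0.4, -1.6]
tcp_pos: [0.5389, 0.1748, 0.1549]
contact_force: [-0.9, -1.3, 2.7]
tcp_pos: [0.539, 0.1748, 0.1546]
contact_force: [-2.6, -0.5, 7.9]
```

Contact is at a TCP height of about 0.155. I'll ease back slightly and release.

```bash
python3 -m crank '[[0,0,-0.04,0,0,0],[0,0,-0.02,0,0,0],[0,0,0,0,0,0]]'|sed -n '2p;4p'
python3 -m crank '[[0,0,0,0,0,0],[0,0,0,0,0,0],[0,0,0,0,0,0],[0,0,0,0,0,0],[0,0,0,0,0,0]]' 0.35|sed -n '2p;4,6p'
python3 -c "
import hk;hk.hook('wrist')"; python3 fit.py
```

```text
tcp_pos: [0.5389, 0.1748, 0.1549]
contact_force: [-0.7, -0.8, 2.6]
tcp_pos: [0.5389, 0.1747, 0.1548]
contact_force: [0.3, 0.5, -0.2]
grip_width: 0.0299
gripper_force: 0.0
wrist 1708 angle 185.1 rmax 0.084
scene 56 angle 197.9 rmax 0.049
scene 1570 lo [-0.0528 -0.0164 -0.0679] hi [0.0529 0.012  0.1434] normal(tool) [ 0.021 -1.     0.001]
wrist 1725 angle 185.1 rmax 0.083
wrist 7093 lo [-0.0248 -0.0153 -0.0661] hi [0.0536 0.0157 0.1459] normal(tool) [ 0.03  -0.999 -0.021]
```

Released, and the board hangs upright between the fingers. I'll withdraw straight up and verify.

```bash
python3 -m crank '[[0,0,-0.2,0,0,0],[0,0,-0.5,0,0,0],[0,0,-0.8,0,0,0],[0,0,-1,0,0,0],[0,0,-1,0,0,0],[0,0,-1,0,0,0],[0,0,-1,0,0,0],[0,0,-1,0,0,0],[0,0,-1,0,0,0],[0,0,0,0,0,0],[0,0,0,0,0,0],[0,0,0,0,0,0]]'|sed -n '1,2p;4,6p'
python3 - <<'E'
import hk;from h import *
f=hk.hook('wrist');w=f['image'].copy();f=hk.hook('scene')
P=cloud(f);n=np.array([-.9956,-.094]);rel=P-[.5845,.179,0]
a=rel[...,:2]@n;l=rel[...,0]*.094-rel[...,1]*.9956
m=(a>.025)&(a<.07)&(abs(l)<.065)&(P[...,2]>.03)&(P[...,2]<.235)
hsv=cv2.cvtColor(f['image'],cv2.COLOR_RGB2HSV).astype(int);m&=(hsv[...,1]<140)
Q=np.stack([a[m],l[m],P[...,2][m]],1);print(len(Q),np.percentile(Q,1,axis=0).round(3),np.percentile(Q,99,axis=0).round(3),np.linalg.svd(Q-Q.mean(0),full_matrices=False)[2][2].round(3))
s=cv2.resize(f['image'][120:330,240:430],(390,430),interpolation=2)
cv2.imwrite('pics/end.png',np.hstack([s,cv2.resize(w[:, :],(400,300)) if 0 else cv2.copyMakeBorder(cv2.resize(w,(400,300)),0,130,0,0,0)])[:,:,::-1])
E
```

```text
clock: 28.65
tcp_pos: [0.5383, 0.1744, 0.304]
contact_force: [-0.1, 0.2, -0.4]
grip_width: 0.0297
gripper_force: 0.0
wrist 655 angle 186.4 rmax 0.084
scene 65 angle 203.5 rmax 0.05
1393 [ 0.039 -0.053  0.058] [0.05  0.051 0.223] [-1.    -0.015  0.011]
```

View pics/end.png

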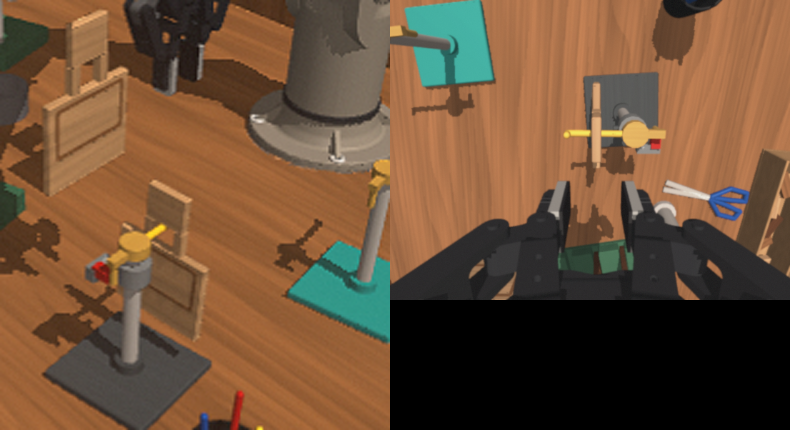

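The board hangs level on the bar. In the wrist view the bar runs through it from (567,134) to (635,134). The hook reads 186.4°, against 186.8° from the same viewing height right after it came up solid, so it is still home.

```bash
python3 -c "
from bench import r;print(r.hand_in())"
```

```text
the job is handed in; nothing more can be done
None
```

The job is handed in: the hook came up solid with about 10 N on it, the board hangs freely on it by its hole, and nothing else looked disturbed in the final pictures; I got no verdict back.

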